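# Isolate the supply and pull the fuse with the fuse tongs

## Task

Make the supply panel dead and take its fuse out for inspection: set the square-socket T key fully down on the isolator's square spindle, turn it anticlockwise (seen from above) to its stop and leave it there. Only then take the sprung fuse tongs out of their pot by their legs, close their jaws on the fuse and pull it straight up out of its clips, never touching the fuse with the gripper itself. The program ends while still holding the fuse in the closed tongs about 15 cm above the desk; leave the multimeter and solder reel where they are.

Things in the scene. Friction and masses are not known exactly. Their poses are not given: they have to be found in the camera images.
- key_grip (a point): Loose dark steel T key, 48 mm tall, upright on its socket's mouth: boss 25 x 25 x 24 mm, neck, and on top a cross bar 50 mm long, 10 mm thick, from 30 to 48 mm above the mouth. This point: on the key's axis inside the bar, 38 mm above the mouth. x along the bar, y across its thickness, z up. 0.1 kg.
- key_mouth (a point): Centre of the mouth of the key's blind square bore (13.5 mm wide, 20.5 mm deep, chamfered, open downwards, sides parallel to x and y), at the underside of the key, 38 mm below key_grip; same axes.
- spindle_foot (a point): Foot of the isolator's upright square spindle (12 x 12 mm, 17.5 mm tall, the last 5 mm tapered to 8.4 mm) on the round face of the isolator, the taller grey block of the panel, 44 mm above the desk. x and y lie parallel to the spindle's sides and turn with it. Any of four ways round fits the key; fully home, the key's mouth rests on the face, at this point. 
- spindle (a joint): Angle of the isolator spindle in rad: 0 on, 1.05 off (at the stop); it grows anticlockwise seen from above. Friction 0.07 N m; it stays where it is left. The key has about 0.13 rad of play on it either way, so turn the key until the stop is felt.
- fuse_mid (a point): Centre of the loose cartridge fuse, 14 mm in diameter, 51 mm long, white ceramic with a steel cap at each end, 22 g; x along the fuse. It lies level in the black fuse base on the panel, 42 mm above the desk, its caps held by pairs of sprung brass clip leaves: 29 mm free between the clips, down to a floor 25 mm below this point. About 6 to 10 N pulls it straight up out of the clips.
- fuse_seat (a point): The place of the fuse's centre in the clips, fixed on the panel; x along the fuse.
- tongs_grip (a point): Grey plastic fuse tongs, 123 mm tall, standing jaws down. Two legs 16 mm wide (x) hang from a pin on top and spring apart along y; z up. This point: midway between the legs at the height to grip them, 34 mm below the pin, 88 mm above the desk; 39 mm of tongs stand above it. Over the legs here: 52 mm at rest, about 40 mm when shut on the fuse. 64 g.
- tongs_jaw (a point): Midway between the jaws, 76 mm straight below tongs_grip, where the fuse's centre shall lie. Jaws: 16 mm wide along x, hollowed to hug a fuse lying along x, ending 11 mm below this point; 40 mm apart at rest, about 25 mm with the legs squeezed to 48 mm, when their springs push each leg out with 2 to 4 N: enough to carry them jaws open (6 N when shut).
- tongs: The fuse tongs with both legs; origin midway between the feet. They stand in a fixed open aluminium pot, 40 x 84 mm, 36 mm tall, walls and floor 4 mm.
- fuse: The cartridge fuse; origin 7 mm under its axis at its middle.
- panel: The fixed supply panel, a grey board 100 x 260 mm, 8 mm thick; origin at the centre of its underside. +y points from the fuse base (65 mm from the origin) to the isolator (70 mm from the origin, 78 x 56 mm, 44 mm tall).
- multimeter: Bystander: multimeter, 150 x 69 x 45 mm, yellow case; origin under its centre.
- solder_reel: Bystander: reel with red flanges, 81 x 96 x 46 mm; origin under its centre.
There are look-alikes about, which are no part of the job. Several things look just like the tongs: the one meant starts farthest from the robot's base. Leave any green look-alike of the part that bears key_grip alone.

How it is judged:
By the outcome, as a careful person would: the job done as asked, in the order asked, and still so for the second after the job is handed in, while the arm keeps its last pose, push and grip.
It also fails if it takes over 61 s, if anything falls off the work surface, if the arm or the gripper's body presses on something with over 40 N, if the wrist force passes 120 N, or if a joint passes its speed limit or range.

## Robot

A 6-joint arm with a two-finger parallel gripper is mounted at the origin on a cart in front of the work surface, level with it; the furniture and walls round the work are solid. World frame = base frame: x ahead of the robot, y to its left, z up, the work surface at z = 0. Lengths are in m, angles in rad, forces in N, time in s.
With the tool pointing down it reaches from about 0.35 to 0.8 m from the base axis. Payload 7.3 kg.
Tool frame: the origin (TCP) lies on the front face of the gripper's body, between the roots of the fingers; the fingertips stand 73 mm ahead of it and the grasp point (between the pads) lies 54 mm ahead of it (arm.grip_depth is the distance from the TCP to the grasp point, in m); z points along the fingers, y is the line along which they close (so a half turn about z gives the same grasp; the last joint's range is limited). The gripper opens to 85 mm and grips with 20 to 120 N. Pads are 22 mm wide; open, the fingers measure 114 mm over their backs; the gripper's body (76 mm by 85 mm) begins 54 mm behind the grasp point. The pads swing forward as they close: fully open they stand 13 mm farther back than shut.
Start: joints at [1.085, 0.342, 1.524, -0, 1.275, -0.146], TCP at [0.175, 0.495, 0.304] pointing down, gripper open.
Joint ranges: [-2.53, 2.53], [-0.77, 2.02], [0.04, 2.7], [-1, 4.14], [0.28, 2.66], [-3.11, 3.11]. Speed limits (rad/s): [2.57, 2.57, 3.14, 3.14, 3.14, 3.14].

## Interface

Orientations are given as a unit quaternion [x, y, z, w].
In Python, from plant import arm gives the robot as it stands.
- The arm moves only by the shell command python3 -m creep 'ROWS' [FORCE]. ROWS is text: rows parted by semicolons, each of 5 numbers parted by spaces: the opening, from 0 (shut) to 1 (fully open), then the shift along the tool's x, y, z in cm, then the turn about the tool's z in degrees. In form: grip dx dy dz turn; .... A call has 1 to 12 rows; each row is the pose to reach, as a shift and turn from the pose commanded when the call began, along the tool's axes at that moment; what a row does not reach only later rows make up. A row lasts 1/12 s, in which the tool goes at most 41.7 mm and 7.16 degrees, less where a joint would pass 70% of its speed; a pose out of reach is approached as far as the arm can. A call with a gripper value outside its range is refused whole. The fingers move at their own pace and stop on an object; FORCE is the grip in N (left out, the last holds). Time passes only in rows, so rows that repeat a pose let the fingers close. It gives the time, the measured TCP pose, the force, the opening and the grip force at its end, in the units of the state.
- arm.read_state(): the state, without advancing time (a new reading comes with each control period).
- arm.capture(name): name is "scene" or "side" or "wrist"; returns a dict with "img" (400x640x3 uint8, red, green, blue), "K" (3x3 intrinsics, pixels), "dist" ([k1, k2, p1, p2, k3] as OpenCV has them; the pictures are not rectified), "view" (4x4, takes a point from world to camera coordinates). Camera axes: x right, y down, z forward; pixel columns grow to the right and rows downward; lengths in m; the calibration is good to about 2 mm. A picture is of the moment at which its call begins. There is no depth.
- arm.close_job(): hands the job in; it is judged then, once.
The state is a dict: "time": time; "joints": joint angles; "dq": joint speeds; "joint_efforts": joint torques, N m; "tool_pos": TCP position; "ee_rot": TCP orientation; "wrist_force": force on the tool from outside, world axes, zero at the start; "ft_torque": the same for the moment, N m; "grip_width": finger opening in m; "grasp_force": force on a finger pad.
Only numpy, scipy, OpenCV 4.12 (cv2) and the standard library are available. Lean on these libraries where they do the work, as an engineer would, in place of code of your own. Each camera call takes 0.05 s, during which the arm holds its last target. There are 200 camera calls.

## Working session

There is one attempt and no reset: what is moved stays moved. The work goes in short steps, Python scripts to look and compute and a shell command to move; the robot and the scene stay as the last step left them, time stands still between calls to the robot, and variables do not carry over. Pictures are saved under pics/ and viewed, at most 10 in all, crops included, and the job is handed in when it is done.

```bash
ls; mkdir -p pics
python3 - <<'E'
from plant import arm
import cv2
s=arm.read_state();print(s)
for n in("scene","side"):
    c=arm.capture(n);cv2.imwrite(f"pics/{n}0.png",c["img"][:,:,::-1]);print(c["K"],c["dist"],c["view"])
E
```

```text
pics
{'time': 0.0, 'joints': array([ 1.08499764e+00,  3.42746327e-01,  1.52506244e+00,  5.11404981e-06,
        1.27535581e+00, -1.46017997e-01]), 'dq': array([-0.00037199, -0.00088979, -0.0008665 ,  0.0020957 ,  0.00084045,
        0.00057997]), 'joint_efforts': array([ 1.15187049e-03, -4.33674288e+01, -2.46014482e+01, -4.20529318e-05,
        7.71090563e-03,  1.42533761e-06]), 'tool_pos': array([0.17481971, 0.49472549, 0.30319775]), 'ee_rot': array([ 1.69074959e-01,  9.85602882e-01, -7.46308347e-04, -2.46507244e-04]), 'wrist_force': array([ 0.21749885, -0.48213879, -0.56792939]), 'ft_torque': array([-0.00180606, -0.03545506, -0.01337977]), 'grasp_force': 0.0, 'grip_width': 0.08558592736089034}
[[476.84818652   0.         310.09673376]
 [  0.         476.84818652 206.77513127]
 [  0.           0.           1.        ]] [0.03815521 0.         0.         0.         0.        ] [[ 6.56133251e-01 -7.54644841e-01  5.66195053e-04 -3.16014434e-01]
 [-3.26788221e-01 -2.84805302e-01 -9.01163358e-01  2.35883063e-01]
 [ 6.80219535e-01  5.91098218e-01 -4.33479274e-01  8.95636632e-01]
 [ 0.00000000e+00  0.00000000e+00  0.00000000e+00  1.00000000e+00]]
[[431.0534499    0.         313.50415891]
 [  0.         431.0534499  198.68148689]
 [  0.           0.           1.        ]] [-0.05001602  0.          0.          0.          0.        ] [[-0.97728296 -0.21193441  0.00135242  0.47657784]
 [-0.09589614  0.43649267 -0.89458263  0.14136969]
 [ 0.18900252 -0.87439005 -0.44690054  1.10987169]
 [ 0.          0.          0.          1.        ]]
```

View pics/scene0.png

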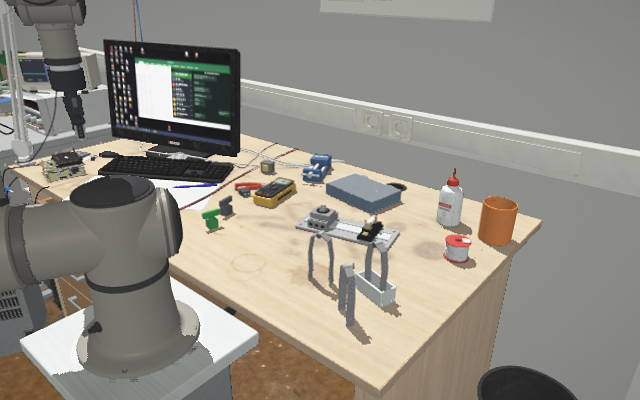

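View pics/side0.png

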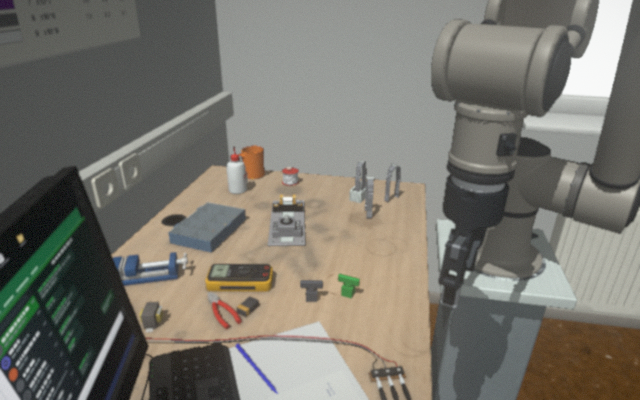

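Scene picture: dark T key at (225,205), green one at (210,217). There are three tongs: (320,258) free, (347,293) free and (377,265) in the pot. The panel has its isolator at (322,215) and fuse base at (371,230). Side picture: dark key at (311,289), green (348,285).

```bash
cat > h.py <<'E'
import numpy as np,cv2
from plant import arm
def ray(c,uv):
    p=cv2.undistortPoints(np.array([[uv]],float),c["K"],np.array(c["dist"]))[0,0]
    V=c["view"];R=V[:3,:3];return -R.T@V[:3,3],R.T@np.array([p[0],p[1],1])
def atz(c,uv,z):
    o,d=ray(c,uv);return o+d*(z-o[2])/d[2]
def proj(c,P):
    V=c["view"];return cv2.projectPoints(np.array(P,float).reshape(-1,1,3),cv2.Rodrigues(V[:3,:3])[0],V[:3,3],c["K"],np.array(c["dist"]))[0][:,0]
def tri(*cs):
    A=np.zeros((3,3));b=np.zeros(3)
    for c,uv in cs:
        o,d=ray(c,uv);d/=np.linalg.norm(d);M=np.eye(3)-np.outer(d,d);A+=M;b+=M@o
    return np.linalg.solve(A,b)
def tool():
    from scipy.spatial.transform import Rotation as Ro
    s=arm.read_state();return s,np.array(s["tool_pos"]),Ro.from_quat(s["ee_rot"]).as_matrix()
E
python3 - <<'E'
from h import *
a=arm.capture("scene");b=arm.capture("side")
print("tongs pot",tri((a,(375,240)),(b,(360,165))), "t2",tri((a,(320,236)),(b,(393,165))),"t3",tri((a,(347,265)),(b,(370,180))))
for n,p,q in(("key",(226,198),(311,282)),("green",(211,211),(348,277)),("iso",(322,208),(287,217)),("fuse",(371,222),(288,199))):print(n,tri((a,p),(b,q)))
def cr(c,x,y,w,h,k): return cv2.resize(c["img"][y:y+h,x:x+w,::-1],None,fx=k,fy=k,interpolation=cv2.INTER_CUBIC)
im=np.zeros((600,800,3),np.uint8)
im[:300,:400]=cr(a,190,180,80,60,5);im[:300,400:]=cr(b,290,255,80,60,5)
im[300:,:400]=cr(a,290,190,133,100,3)[:300,:][:, :399].repeat(1,0) if 0 else cv2.resize(cr(a,290,190,120,90,1),(400,300))
im[300:,400:]=cv2.resize(cr(b,255,185,80,60,1),(400,300),interpolation=cv2.INTER_CUBIC)
cv2.imwrite("pics/c1.png",im)
E
```

```text
tongs pot [ 0.3949887  -0.2460913   0.11752076] t2 [ 0.2921795  -0.1867405   0.14919825] t3 [ 0.35247778 -0.21654572  0.0747578 ]
key [0.43531022 0.27278947 0.04362108]
green [0.35803558 0.23966132 0.0436848 ]
iso [0.5558632  0.02133029 0.05144841]
fuse [ 0.59048913 -0.11075872  0.03961824]
```

View pics/c1.png

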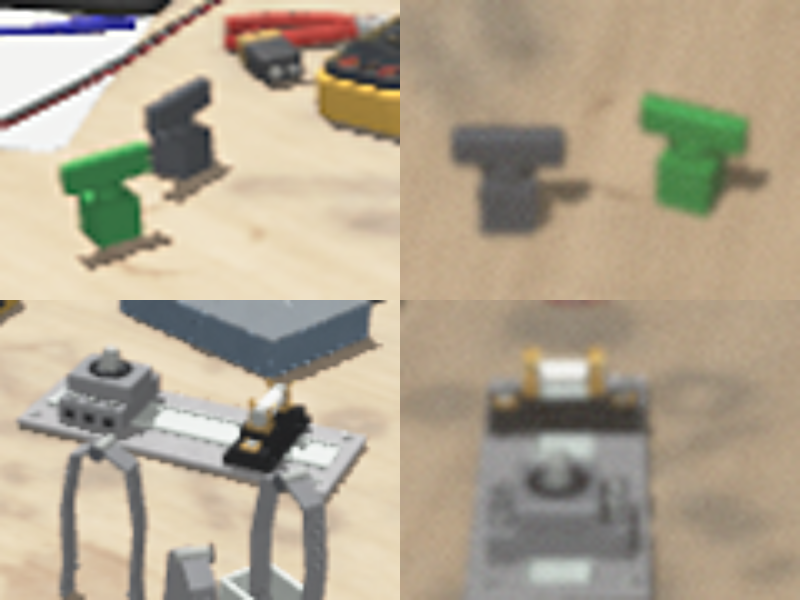

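The dark key is the upright one at c1 (180,130) and the green look-alike is beside it, so I choose the dark one. The pot's tongs are at scene (377,265).

Run:
```python
from h import *
a=arm.capture("scene");b=arm.capture("side")
for c,p,q in((a,(219.6,204.4),(232,198.4)),(b,(300.5,284),(323,284.5))):
    P,Q=atz(c,p,.039),atz(c,q,.039);print(P,Q,(P+Q)/2,np.linalg.norm(P-Q))
print("t2",tri((a,(320,236)),(b,(370,180))),"t3",tri((a,(347,265)),(b,(393,165))))
s,t,R=tool();print(R)
for z in(.2,):print((R.T@(np.array([.435,.273,z])-t))*100)
w=arm.capture("wrist");print(w["view"],w["K"],R.T@(ray(w,(320,200))[0]-t))
```

```text
[0.40533907 0.26260779 0.039     ] [0.45356343 0.26727471 0.039     ] [0.42945125 0.26494125 0.039     ] 0.04844965200313984
[0.45579113 0.28033063 0.039     ] [0.40775828 0.27160302 0.039     ] [0.4317747  0.27596683 0.039     ] 0.048819319264308055
t2 [ 0.35051173 -0.14177389  0.11161366] t3 [ 0.29048568 -0.25770175  0.11779337]
[[-9.42832641e-01  3.33266511e-01 -2.07696893e-04]
 [ 3.33266572e-01  9.42832546e-01 -4.26427744e-04]
 [ 5.37093042e-05 -4.71268428e-04 -9.99999888e-01]]
[-31.91768155 -12.24974211  10.37258834]
[[ 3.33983147e-01  9.42579031e-01 -1.66361058e-04 -5.26229125e-01]
 [ 9.04591523e-01 -3.20473458e-01  2.81088847e-01 -3.45613784e-02]
 [ 2.64895139e-01 -9.40294265e-02 -9.59681735e-01  3.78453100e-01]
 [ 0.00000000e+00  0.00000000e+00  0.00000000e+00  1.00000000e+00]] [[287.29755309   0.         316.8515807 ]
 [  0.         287.29755309 199.87579852]
 [  0.           0.           1.        ]] [ 0.07279384  0.00140351 -0.06913328]
```

The tongs in the pot are 0.465 m from the base, against 0.378 and 0.388 m for the other two, so those are the ones. Moving above the key and turning to its bar.

```bash
python3 -m creep '1 -31.9 -12.2 8 -27.5;1 -31.9 -12.2 8 -27.5;1 -31.9 -12.2 8 -27.5;1 -31.9 -12.2 8 -27.5;1 -31.9 -12.2 8 -27.5;1 -31.9 -12.2 8 -27.5;1 -31.9 -12.2 8 -27.5;1 -31.9 -12.2 8 -27.5;1 -31.9 -12.2 8 -27.5;1 -31.9 -12.2 8 -27.5;1 -31.9 -12.2 8 -27.5;1 -31.9 -12.2 8 -27.5' 40
python3 - <<'E'
from h import *
s,t,R=tool();print(s["joints"],t,R)
w=arm.capture("wrist");cv2.imwrite("pics/w1.png",w["img"][:,:,::-1])
print(proj(w,[[.431,.271,.048],[.431,.271,0]]))
E
```

```text
time: 1.35
tool_pos: [0.4349, 0.2737, 0.2239]
ee_rot: [-0.07, 0.998, 0.0, -0.0]
wrist_force: [-0.6, -0.1, 0.3]
grip_width: 0.0854
grasp_force: 0.0
[ 4.12277257e-01  4.02250105e-01  1.67220253e+00  4.82399178e-04
  1.06756975e+00 -1.29817865e+00] [0.43486256 0.27368142 0.22386384] [[-9.90295665e-01 -1.38975463e-01 -5.63010075e-04]
 [-1.38975601e-01  9.90295782e-01  2.15016392e-04]
 [ 5.27664500e-04  2.91174464e-04 -9.99999818e-01]]
[[312.32460846 195.62971732]
 [312.96900284 183.38162904]]
```

View pics/w1.png

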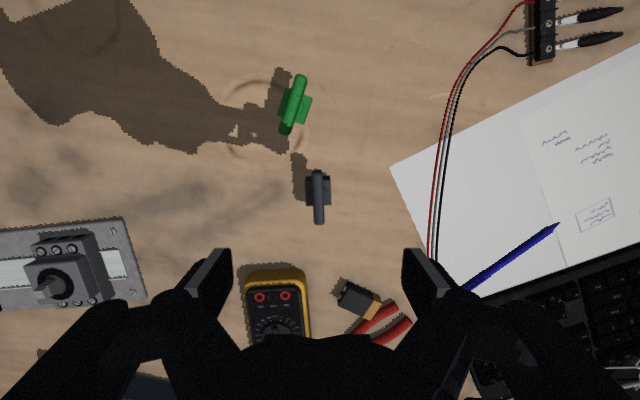

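The wrist view shows the key bar running from (315,171) to (321,223), the green key at (295,103) and the isolator at (60,280).

Run:
```python
from h import *
w=arm.capture("wrist")
P,Q=atz(w,(315,172),.048),atz(w,(321,222.5),.048);m=(P+Q)/2
print(P,Q,m,np.linalg.norm(P-Q),np.degrees(np.arctan2(*(Q-P)[1::-1])))
s,t,R=tool();print(R.T@(m-t)*100, np.degrees(np.arctan2(R[1,0],R[0,0])))
im=cv2.resize(w["img"][160:235,270:370,::-1],None,fx=8,fy=8,interpolation=cv2.INTER_CUBIC)
cv2.imwrite("pics/w2.png",im)
```

```text
[0.40945754 0.27095021 0.048     ] [0.45484968 0.28277832 0.048     ] [0.43215361 0.27686427 0.048     ] 0.04690789806868143 14.60512484332241
[ 0.18868361  0.26365974 17.62399818] -171.89088031869508
```

View pics/w2.png

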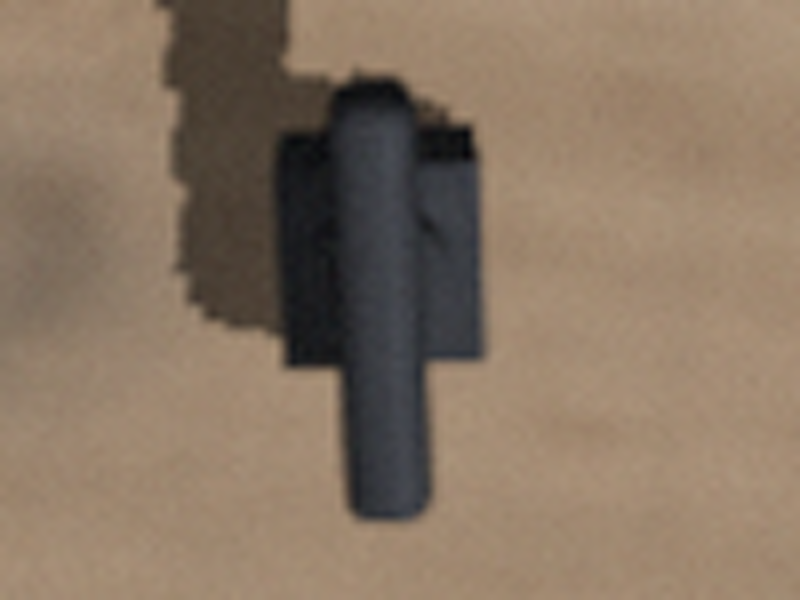

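Bar top centre is at w2 (381,311), and the bar lies at about 10°. Descending and gripping it above the boss.

```bash
python3 -m creep '1 0 0.25 4 -2;1 0 0.25 8 -2;1 0 0.25 12.1 -2;1 0 0.25 12.1 -2;0 0 0.25 12.1 -2;0 0 0.25 12.1 -2;0 0 0.25 12.1 -2;0 0 0.25 12.1 -2;0 0 0.25 12.1 -2;0 0 0.25 12.1 -2;0 0 0.25 12.1 -2;0 0 0.25 12.1 -2' 60
python3 - <<'E'
from h import *
b=arm.capture("side");cv2.imwrite("pics/s2.png",cv2.resize(b["img"][225:325,250:383,::-1],None,fx=3,fy=3))
print(arm.read_state()["grip_width"])
E
```

```text
time: 2.45
tool_pos: [0.4355, 0.2761, 0.1045]
ee_rot: [-0.087, 0.996, 0.0, 0.001]
wrist_force: [-1.4, -2.0, 9.0]
grip_width: 0.0086
grasp_force: 63.8
0.00829992388860736
```

```bash
python3 -m creep '0 0 0 -4 0;0 0 0 -8 0;0 0 0 -13.5 0;0 -14.4 -27.9 -13.5 0;0 -14.4 -27.9 -13.5 0;0 -14.4 -27.9 -13.5 0;0 -14.4 -27.9 -13.5 0;0 -14.4 -27.9 -13.5 0;0 -14.4 -27.9 -13.5 0;0 -14.4 -27.9 -13.5 0;0 -14.4 -27.9 -13.5 0;0 -14.4 -27.9 -13.5 0'
python3 - <<'E'
from h import *
w=arm.capture("wrist");cv2.imwrite("pics/w3.png",w["img"][:,:,::-1])
s,t,R=tool();print(s["grip_width"],s["wrist_force"],proj(w,[[.556,.021,.0615],t+R@[0,0,.1]]))
E
```

```text
time: 3.5
tool_pos: [0.6274, 0.0217, 0.2379]
ee_rot: [-0.085, 0.996, -0.001, 0.001]
wrist_force: [-1.4, 0.2, -0.5]
grip_width: 0.0084
grasp_force: 61.8
0.008438061546891333 [-1.09355704  1.05716344 -1.58778089] [[328.76308173 117.21588226]
 [318.21540066 231.72366259]]
```

View pics/w3.png

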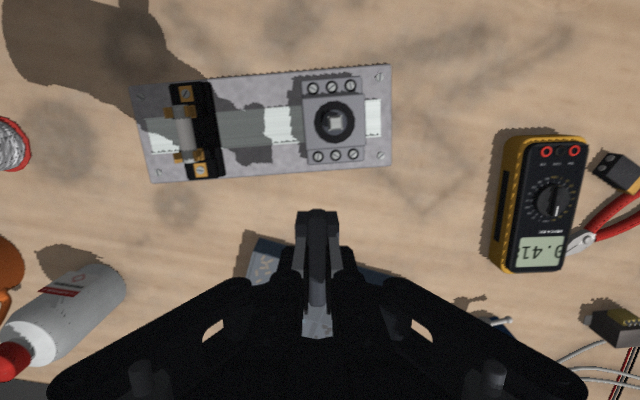

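The key hangs between the fingers with its boss at (317,228). The spindle is at (335,122) and the fuse at (187,135). Zooming in on the spindle, key and fuse.

Run:
```python
import cv2,numpy as np
i=cv2.imread("pics/w3.png")
im=np.zeros((600,800,3),np.uint8)
f=lambda x,y,w,h,W,H:cv2.resize(i[y:y+h,x:x+w],(W,H),interpolation=cv2.INTER_CUBIC)
im[:300,:400]=f(315,107,40,30,400,300)
im[:300,400:]=f(270,195,100,75,400,300)
im[300:,:400]=f(150,90,80,60,400,300)   # x5
im[300:,400:]=f(280,70,80,60,400,300)
cv2.imwrite("pics/c2.png",im)
```

```text
(no output)
```

View pics/c2.png

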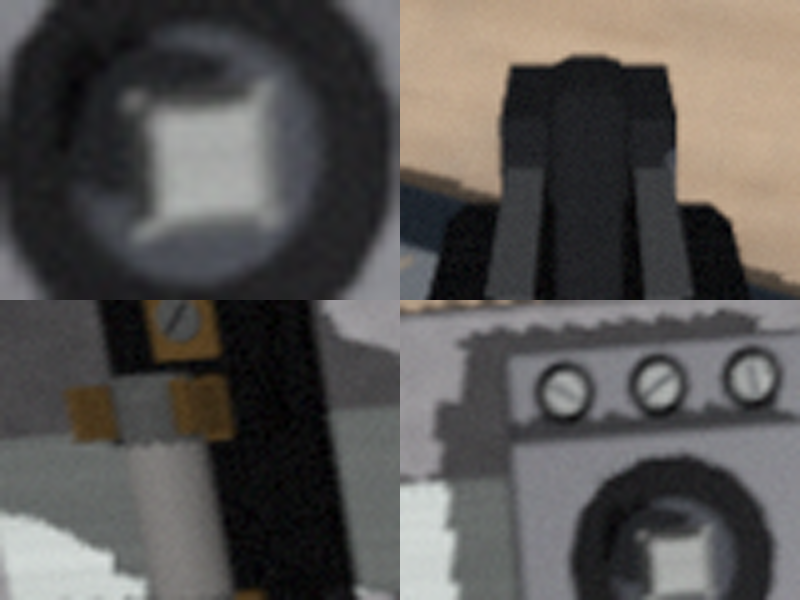

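Spindle top face is centred at c2 (212,162), i.e. pixel (335.7,122.7), tilted about 3.5° anticlockwise. The key's near mouth edge runs along c2 y=65, i.e. pixel (317.3,211.2).

Run:
```python
from h import *
w=arm.capture("wrist");s,t,R=tool();print(t,s["wrist_force"])
for tz in(.1025,.1045):
  e=R.T@(atz(w,(317.3,211.2),t[2]-tz)-t);print("mouth near edge tool",e)
for p in((297.5-.3,211.2),(336.7,211.2)):print(R.T@(atz(w,p,t[2]-.1045)-t))
sp=atz(w,(335.7,122.7),.0615);print("spindle",sp,"tool",R.T@(sp-t)*100)
# fuse axis ends at z=.042 later
```

```text
[0.62500619 0.02555093 0.23757297] [-0.99610118  0.46916861 -0.90306447]
mouth near edge tool [0.01345679 0.00034439 0.10251086]
mouth near edge tool [0.01278162 0.00034639 0.10451033]
[ 0.01281509 -0.01246788  0.10450297]
[0.01274826 0.01271579 0.10451743]
spindle [0.5575067  0.02986246 0.0615    ] tool [ 6.56116041  1.57618277 17.61338811]
```

The arm had not settled when w3 was taken, so I re-locate the same patch in a fresh frame.

```bash
cat >> h.py <<'E'
def track(w,pic,px,r=16,search=None):
    T=cv2.imread(pic);x,y=int(px[0]),int(px[1]);T=T[y-r:y+r+1,x-r:x+r+1]
    m=cv2.matchTemplate(w["img"][:,:,::-1].copy(),T,cv2.TM_CCOEFF_NORMED);_,v,_,l=cv2.minMaxLoc(m)
    return (l[0]+r+px[0]-x,l[1]+r+px[1]-y),v
E
python3 - <<'E'
from h import *
w=arm.capture("wrist");s,t,R=tool();cv2.imwrite("pics/w4.png",w["img"][:,:,::-1]);np.savez("w4.npz",**{k:w[k] for k in("K","dist","view")})
p,v=track(w,"pics/w3.png",(335.7,122.7));print(p,v)
sp=atz(w,p,.0615);print("spindle",sp,"tool",R.T@(sp-t)*100, np.degrees(np.arctan2(R[1,0],R[0,0])))
g=w["img"].mean(2)[int(p[1])-9:int(p[1])+10,int(p[0])-9:int(p[0])+10].astype(int);print(g)
E
```

```text
(329.70000000000005, 125.69999999999999) 0.9892702698707581
spindle [0.5596217  0.02701765 0.0615    ] tool [ 6.37200578  1.14987758 17.62697226] -170.00153428179524
[[ 25  30  37  38  39  38  38  41  39  33  37  36  65  77  76  79  75  67
   45]
 [ 33  37  38  32  39  41  36  36  36  36  35  49  65  77  87  90  85  78
   66]
 [ 37  36  45  49  39  45  47  51  52  52  51  59  66  72 103 124 100  80
   76]
 [ 39  61  95  82  61  55  58  64  62  64  66  70  77  78 106 129 106  84
   83]
 [ 36  70 100  81  85  83  85  88  89  92  98 104 117 124 127 125 102  85
   80]
 [ 36  49  64  76 124 140 140 142 140 145 147 151 158 161 154 132 103  84
   82]
 [ 32  40  54  84 141 167 168 167 169 168 167 170 171 171 157 130 100  86
   83]
 [ 37  41  51  71 124 160 170 168 169 170 168 167 169 167 153 128 103  86
   78]
 [ 33  38  50  56 111 157 166 167 169 167 166 164 164 165 148 130 105  84
   85]
 [ 36  37  47  58 108 151 162 164 165 167 161 161 164 167 155 127 103  87
   84]
 [ 37  38  46  53  97 150 165 167 167 168 168 167 167 169 155 130 105  86
   81]
 [ 39  36  45  52  88 151 167 167 168 170 170 171 172 169 160 132 107  88
   80]
 [ 37  37  46  52  92 153 168 169 168 169 172 169 169 169 165 138 114  89
   77]
 [ 61  59  61  56  87 146 166 171 169 170 168 169 168 169 166 144 116  92
   78]
 [ 75  77  68  57  93 147 167 170 173 171 171 169 160 162 161 139 123  96
   85]
 [ 73  77  67  63  99 148 157 152 144 141 135 131 128 129 130 135 136 112
   83]
 [ 72  77  80 117 125 127 123 113 108 101  95  93  97  97  99 116 117  99
   81]
 [ 70  78  85 126 121  99  92  91  91  91  88  89  84  85  86  88  89  77
   62]
 [ 61  75  75  92  88  87  80  81  80  81  78  81  80  84  82  85  76  56
   41]]
```

```bash
python3 -m creep '0 3 0.6 2 -4.5;0 6.33 1.13 4 -4.5;0 6.33 1.13 6 -4.5;0 6.33 1.13 6 -4.5;0 6.33 1.13 6 -4.5;0 6.33 1.13 6.4 -4.5;0 6.33 1.13 6.8 -4.5;0 6.33 1.13 7.1 -4.5;0 6.33 1.13 7.3 -4.5;0 6.33 1.13 7.5 -4.5;0 6.33 1.13 7.6 -4.5;0 6.33 1.13 7.7 -4.5'
python3 -c "
from h import *
s,t,R=tool();print(t,s['wrist_force'],s['ft_torque'],R.T@(np.array([.5595,.0270,0])-t))"
```

```text
time: 4.65
tool_pos: [0.5612, 0.0263, 0.161]
ee_rot: [-0.126, 0.992, -0.0, 0.0]
wrist_force: [-0.7, -1.0, 0.6]
grip_width: 0.0084
grasp_force: 62.2
[0.5611552  0.02630194 0.16101619] [-0.65363626 -0.99068591  0.64988264] [-0.37256806 -0.04787244 -0.02973393] [0.00153215 0.0011847  0.16101456]
```

```bash
python3 -m creep '0 0 0 0 0;0 0 0 0.1 0;0 0 0 0.2 0;0 0 0 0.3 0;0 0 0 0.4 0;0 0 0 0.5 0'
python3 -c "
from h import *
s,t,R=tool();print(t,s['wrist_force'],s['ft_torque'],R.T@(np.array([.5595,.0270,0])-t))"
```

```text
time: 5.15
tool_pos: [0.5611, 0.0262, 0.1561]
ee_rot: [-0.126, 0.992, -0.0, 0.0]
wrist_force: [1.8, -4.9, 0.9]
grip_width: 0.0083
grasp_force: 62.4
[0.56109607 0.02619951 0.15605993] [ 1.79360602 -4.85056189  0.92674019] [-0.97845666 -0.28195107  0.0317903 ] [0.00146247 0.00130217 0.15605785]
```

```bash
python3 -m creep '0 -0.02 -0.05 0.1 0;0 -0.02 -0.07 0.2 0;0 -0.02 -0.07 0.3 0;0 -0.02 -0.07 0.4 0;0 -0.02 -0.07 0.5 0;0 -0.02 -0.07 0.6 0;0 -0.02 -0.07 0.7 0;0 -0.02 -0.07 0.75 0'
python3 -c "
from h import *
s,t,R=tool();print(t,s['wrist_force'],s['ft_torque'])"
```

```text
time: 5.82
tool_pos: [0.5612, 0.0259, 0.1486]
ee_rot: [-0.126, 0.992, -0.0, 0.0]
wrist_force: [-1.8, -3.6, 7.0]
grip_width: 0.0087
grasp_force: 63.4
[0.56123474 0.02592844 0.14860429] [-1.84610596 -3.64683711  6.95971128] [-0.74241868  0.10333679  0.037096  ]
```

Key is home: the mouth is at 0.0441 with 7 N up. Turning anticlockwise.

```bash
python3 -m creep '0 0 0 0.05 -6;0 0 0 0.05 -12;0 0 0 0.05 -18;0 0 0 0.05 -24;0 0 0 0.05 -30;0 0 0 0.05 -36;0 0 0 0.05 -42;0 0 0 0.05 -48;0 0 0 0.05 -54;0 0 0 0.05 -58;0 0 0 0.05 -62;0 0 0 0.05 -62'
python3 -c "
from h import *
s,t,R=tool();print(t,s['wrist_force'],s['ft_torque'],s['joints'],np.degrees(np.arctan2(R[1,0],R[0,0])))"
```

```text
time: 6.82
tool_pos: [0.5608, 0.0257, 0.1486]
ee_rot: [-0.621, 0.784, 0.0, -0.0]
wrist_force: [-2.4, -5.7, 7.0]
grip_width: 0.0084
grasp_force: 63.6
[0.56080459 0.02567183 0.14861311] [-2.39330362 -5.7006423   7.01399388] [-0.92026191  0.53335375  0.00171868] [-9.05912183e-02  5.73357060e-01  1.61826070e+00 -5.04660925e-04
  9.50498572e-01 -3.00033696e+00] -103.26702938341992
```

```bash
python3 -m creep '0 0 0 0 -1.5;0 0 0 0 -3'
python3 -c "
from h import *
s,t,R=tool();print(t,s['wrist_force'],s['ft_torque'],s['joints'][5],np.degrees(np.arctan2(R[1,0],R[0,0])))"
python3 -m creep '0 0 0 0 -1.5;0 0 0 0 -2'
python3 -c "
from h import *
s,t,R=tool();print(t,s['wrist_force'],s['ft_torque'],s['joints'][5],np.degrees(np.arctan2(R[1,0],R[0,0])))"
```

```text
time: 6.98
tool_pos: [0.5608, 0.0257, 0.1486]
ee_rot: [-0.64, 0.768, 0.0, -0.0]
wrist_force: [-2.5, -4.3, 7.8]
grip_width: 0.0083
grasp_force: 63.6
[0.56082421 0.02569307 0.14860893] [-2.48861839 -4.33333439  7.78429056] [-0.90855535  0.48182303 -0.123223  ] -3.0501424425434394 -100.41052663775757
time: 7.15
tool_pos: [0.5608, 0.0257, 0.1486]
ee_rot: [-0.653, 0.757, 0.0, -0.0]
wrist_force: [-3.1, -5.4, 8.2]
grip_width: 0.0088
grasp_force: 63.6
[0.56076482 0.02569282 0.14857319] [-3.08771988 -5.39601946  8.22838495] [-0.90512075  0.57171751 -0.14790504] -3.0851849180686455 -98.40397798777902
```

The joint limit is near and the stop isn't certain. Releasing, making a half turn, regripping and turning on.

```bash
python3 -m creep '0.5 0 0 -0.1 0;0.5 0 0 -0.1 0;0.5 0 0 -0.1 0;0.5 0 0 -0.1 0;0.5 0 0 -1.5 0;0.5 0 0 -3 0;0.5 0 0 -4.5 7;0.5 0 0 -4.5 14;0.5 0 0 -4.5 21;0.5 0 0 -4.5 28;0.5 0 0 -4.5 35;0.5 0 0 -4.5 42'
python3 -m creep '0.5 0 0 0 7;0.5 0 0 0 14;0.5 0 0 0 21;0.5 0 0 0 28;0.5 0 0 0 35;0.5 0 0 0 42;0.5 0 0 0 49;0.5 0 0 0 56;0.5 0 0 0 63;0.5 0 0 0 70;0.5 0 0 0 77;0.5 0 0 0 84'
python3 -m creep '0.5 0 0 0 7;0.5 0 0 0 14;0.5 0 0 0 21;0.5 0 0 0 28;0.5 0 0 0 35;0.5 0 0 0 42;0.5 0 0 0 49;0.5 0 0 0 54;0.5 0 0 0 54;0.5 0 0 0 54'
python3 - <<'E'
from h import *
w=arm.capture("wrist");s,t,R=tool();print(t,s["wrist_force"],s["ft_torque"],s["joints"][5],np.degrees(np.arctan2(R[1,0],R[0,0])))
cv2.imwrite("pics/w5.png",w["img"][:,:,::-1]);print(proj(w,[[t[0],t[1],.092]]))
np.savez("w5.npz",**{k:w[k] for k in("K","dist","view")})
E
```

```text
time: 8.15
tool_pos: [0.561, 0.0263, 0.1927]
ee_rot: [-0.335, 0.942, 0.0, -0.0]
wrist_force: [0.1, -0.7, -0.7]
grip_width: 0.0428
grasp_force: 0.0
time: 9.15
tool_pos: [0.561, 0.0263, 0.1926]
ee_rot: [0.381, 0.925, 0.0, -0.0]
wrist_force: [0.4, 0.8, -0.4]
grip_width: 0.0431
grasp_force: 0.0
time: 9.98
tool_pos: [0.5611, 0.0262, 0.1927]
ee_rot: [0.756, 0.654, -0.0, -0.0]
wrist_force: [0.6, -0.4, -0.3]
grip_width: 0.0424
grasp_force: 0.0
[0.56111646 0.02615218 0.19276206] [-0.35230765 -0.78677665  0.40895527] [-0.01279123  0.01543862 -0.00726349] 0.05463848025027576 81.70386954433003
[[318.48805518 235.1464172 ]]
```

View pics/w5.png

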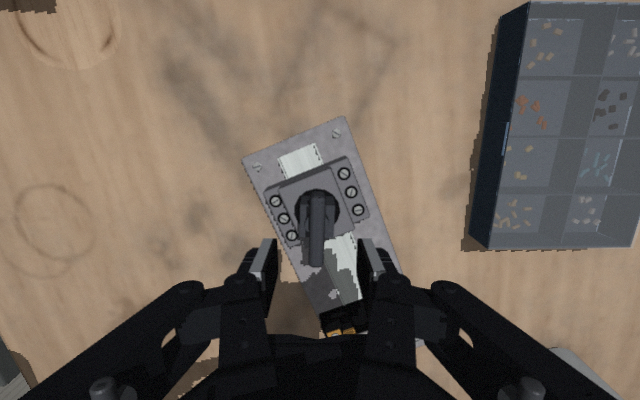

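The key sits home with its bar at (318,195)-(316,265), aligned with the fingers. Regripping and turning on.

```bash
python3 -m creep '0.5 0 0 2 0;0.5 0 0 4 0;0.5 0 0 4.4 0;0.5 0 0 4.4 0;0 0 0 4.4 0;0 0 0 4.4 0;0 0 0 4.4 0;0 0 0 4.4 0;0 0 0 4.4 0;0 0 0 4.4 0;0 0 0 4.4 -2;0 0 0 4.4 -4' 80
python3 -c "
from h import *
s,t,R=tool();print(t,s['wrist_force'],s['ft_torque'],s['joints'][5],np.degrees(np.arctan2(R[1,0],R[0,0])))"
python3 -m creep '0 0 0 0 -1;0 0 0 0 -2;0 0 0 0 -3;0 0 0 0 -3'
python3 -c "
from h import *
s,t,R=tool();print(t,s['wrist_force'],s['ft_torque'],s['joints'][5],np.degrees(np.arctan2(R[1,0],R[0,0])))"
```

```text
time: 11.03
tool_pos: [0.5612, 0.0261, 0.1502]
ee_rot: [0.734, 0.68, 0.0, 0.0]
wrist_force: [-3.9, 0.6, 6.1]
grip_width: 0.0081
grasp_force: 78.8
[0.56119671 0.02610119 0.15018751] [-3.91904182  0.59979239  6.08361288] [ 0.0807665   0.56769008 -0.21776756] -0.013863311864957205 85.62246212842788
time: 11.37
tool_pos: [0.5611, 0.0261, 0.1502]
ee_rot: [0.716, 0.698, 0.0, 0.0]
wrist_force: [-2.8, 0.7, 6.6]
grip_width: 0.0076
grasp_force: 78.8
[0.56113677 0.02609147 0.15017374] [-2.80031443  0.67668955  6.63694783] [ 0.10459987  0.62752361 -0.22476375] -0.06536907401238475 88.56461800515231
```

```bash
python3 -m creep '0 0 0 0 -2;0 0 0 0 -4;0 0 0 0 -6;0 0 0 0 -6' 120
python3 -c "
from h import *
s,t,R=tool();print(t,s['wrist_force'],s['ft_torque'],np.degrees(np.arctan2(R[1,0],R[0,0])))"
python3 -m creep '0.5 0 0 0 0;0.5 0 0 0 0;0.5 0 0 0 0;0.5 0 0 0 0;0.5 0 0 -1.5 0;0.5 0 0 -3 0;0.5 0 0 -4.4 0;0.5 0 0 -4.4 0;0.5 0 0 -4.4 0'
python3 - <<'E'
from h import *
w=arm.capture("wrist");s,t,R=tool();print(t,np.degrees(np.arctan2(R[1,0],R[0,0])))
cv2.imwrite("pics/w6.png",w["img"][:,:,::-1]);np.savez("w6.npz",**{k:w[k] for k in("K","dist","view")})
# rectify both onto plane z=.092 and compare bar angle
for n in("w5","w6"):
    c=np.load(n+".npz");i=cv2.imread(f"pics/{n}.png")
    g=np.array([[x,y,.092] for y in np.linspace(.066,-.014,161) for x in np.linspace(.521,.601,161)])
    p=proj(c,g).reshape(161,161,2).astype(np.float32)
    cv2.imwrite(f"pics/r{n}.png",cv2.remap(i,p[...,0],p[...,1],cv2.INTER_LINEAR))
a=np.hstack([cv2.resize(cv2.imread(f"pics/r{n}.png"),(400,400)) for n in("w5","w6")]);cv2.imwrite("pics/cmp.png",a)
E
```

```text
time: 11.7
tool_pos: [0.5611, 0.0261, 0.1503]
ee_rot: [0.678, 0.735, 0.0, 0.0]
wrist_force: [-3.8, 0.4, 7.2]
grip_width: 0.0065
grasp_force: 118.1
[0.56105759 0.02606498 0.15031845] [-3.78844168  0.36245106  7.17853346] [ 0.07873432  0.70812822 -0.168345  ] 94.60903117532952
time: 12.45
tool_pos: [0.5615, 0.0259, 0.1932]
ee_rot: [0.679, 0.735, 0.001, 0.001]
wrist_force: [0.1, -0.3, -1.2]
grip_width: 0.0425
grasp_force: 0.0
[0.56103749 0.02596553 0.19242253] 94.53303464393478
```

View pics/cmp.png

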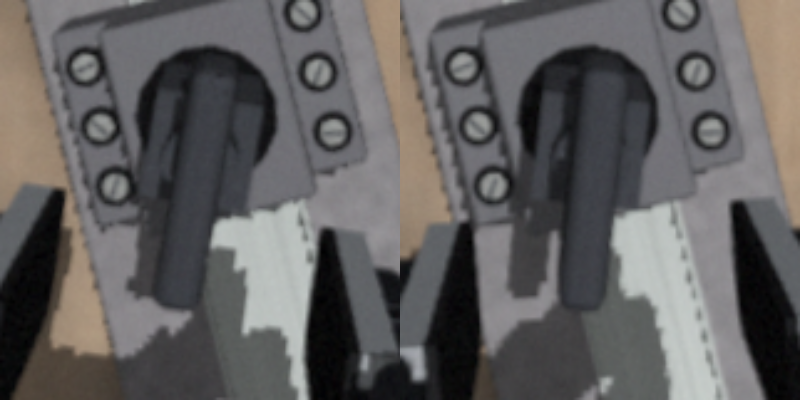

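Between the two frames the bar turned from 81.5° to about 85°, then slipped in the pads at 0.22 N m. That means the stop is reached, and the key is left there. Next, the tongs.

Run:
```python
from h import *
a=arm.capture("scene")
P,Q=atz(a,(368.7,262),.088),atz(a,(385.5,259),.088);print(P,Q,(P+Q)/2,np.linalg.norm(P-Q),np.degrees(np.arctan2(*(Q-P)[1::-1])))
P,Q=atz(a,(357.5,272.5),.036),atz(a,(369.5,280),.036);print(P,Q,np.degrees(np.arctan2(*(Q-P)[1::-1])))
# pot: pale pixels
c=a["img"][262:312,350:402].astype(int);print(c.mean(2).astype(int)[::2,::2])
s,t,R=tool();print(s["joints"],(R.T@(np.array([.395,-.246,.33])-t))*100)
```

```text
[ 0.36498761 -0.25656317  0.088     ] [ 0.39662611 -0.27563057  0.088     ] [ 0.38080686 -0.26609687  0.088     ] 0.03693995669230659 -31.075871398227275
[ 0.38499597 -0.21734768  0.036     ] [ 0.37871476 -0.25238442  0.036     ] -100.16372735240145
[[124 119 123 123 122 123 122 115 113 110 112 114 110 110 109 108 116 112
  111 171 222 220 221 219 218 219]
 [208 183 117 124 124 125 123 116 114 111 111 122 119 120 117 115 116 118
  105 114 135 192 226 224 224 225]
 [152 150  97 127 127 126 124 119 114 110 110 124 122 123 124 120 115 105
  120 105 125 122 137 182 183 229]
 [168 151 103 123 122 126 128 121 111 109 121 124 124 124 125 121 114 112
  102 118 127 126 127 128 128 124]
 [169 169 122 122 123 117 174 229 109 110 116 147 125 125 124 121 111 106
  111 117 127 127 128 129 129 129]
 [168 167 208 211 209 224 199 151 110 110 111 151 150 139 127 122 110 110
  108 123 126 126 127 127 128 128]
 [169 167 174 199 241 154 162 152 109 110 114 149 148 151 142 110 112 109
  110 120 125 124 126 129 130 129]
 [147 131 137 158 167 244 174 152 110 103 117 149 147 147 164 232 111 108
  109 128 126
[... 1315 characters left out ...]
9 219 220 220]
 [113 112 113 133 134 132 132 131 132 132 133 133 148 147 150 161 156 160
  170 159 154 153 134 228 219 217]
 [112 111 111 129 131 131 134 134 133 130 131 131 130 144 148 161 196 159
  153 149 128 129 127 124 201 222]
 [112 112 116 132 131 129 130 131 132 132 131 129 127 128 140 152 155 138
  131 132 134 135 131 129 130 180]
 [112 112 115 133 133 132 130 127 129 131 132 132 130 128 128 132 127 129
  130 129 131 133 134 141 229 220]
 [112 112 129 128 130 133 133 133 129 127 129 132 131 129 129 142 184 124
  130 129 132 131 132 129 207 222]]
[-9.02698963e-02  5.18216895e-01  1.57515970e+00  8.29817474e-05
  1.04954407e+00 -1.69379436e-01] [-25.79874821 -18.69118195 -13.78546013]
```

Run:
```python
from h import *
a=arm.capture("scene")
A,B,C=[atz(a,p,.036) for p in((356,273),(383,294.5),(395,286))]
print(A,B,C,np.linalg.norm(A-B),np.linalg.norm(C-B),np.degrees(np.arctan2(*(A-B)[1::-1])),np.degrees(np.arctan2(*(C-B)[1::-1])),(A+C)/2)
```

```text
[ 0.38136012 -0.21607169  0.036     ] [ 0.35483365 -0.3009513   0.036     ] [ 0.3951608  -0.30338486  0.036     ] 0.08892807150160335 0.04040051566291891 72.64499617059539 -3.4533534669677293 [ 0.38826046 -0.25972827  0.036     ]
```

Pot: 89 × 40 mm measured (84 × 40 given), centre about (0.39,-0.257), long axis near 75–80°. Moving above it.

```bash
python3 -m creep '1 0 0 -4 0;1 0 0 -8 -7;1 -3 -2 -12 -14;1 -26.7 -19.3 -13.8 -75.5;1 -26.7 -19.3 -13.8 -75.5;1 -26.7 -19.3 -13.8 -75.5;1 -26.7 -19.3 -13.8 -75.5;1 -26.7 -19.3 -13.8 -75.5;1 -26.7 -19.3 -13.8 -75.5;1 -26.7 -19.3 -13.8 -75.5;1 -26.7 -19.3 -13.8 -75.5;1 -26.7 -19.3 -13.8 -75.5'
python3 -m creep '1 0 0 0 0;1 0 0 0 0;1 0 0 0 0'
python3 - <<'E'
from h import *
w=arm.capture("wrist");s,t,R=tool();print(t,np.degrees(np.arctan2(R[1,0],R[0,0])),s["joints"])
cv2.imwrite("pics/w7.png",w["img"][:,:,::-1]);np.savez("w7.npz",**{k:w[k] for k in("K","dist","view")})
print(proj(w,[[.395,-.246,.122],[.39,-.257,.036],[.594,-.105,.042]]))
E
```

```text
time: 13.6
tool_pos: [0.3877, -0.2588, 0.3304]
ee_rot: [0.121, 0.993, -0.0, -0.001]
wrist_force: [0.5, -0.5, -0.7]
grip_width: 0.0854
grasp_force: 0.0
time: 13.85
tool_pos: [0.3901, -0.2548, 0.3303]
ee_rot: [0.123, 0.992, 0.001, -0.0]
wrist_force: [0.3, 0.8, -1.0]
grip_width: 0.0853
grasp_force: 0.0
[ 0.39030615 -0.25456227  0.33038803] 165.95105945401795 [-7.42835103e-01  2.12236029e-01  1.62965712e+00  4.13417874e-04
  1.30074181e+00 -2.06854135e+00]
[[324.7769199  194.25349459]
 [313.67342068 175.14637583]
 [451.98828993 286.5579581 ]]
```

Run:
```python
import cv2,numpy as np
from h import track
w4=cv2.imread("pics/w4.png");w7=cv2.imread("pics/w7.png")
p,v=track({"img":w4[:,:,::-1]},"pics/w3.png",(185,135),20);print(p,v)
im=np.zeros((600,800,3),np.uint8)
im[:,:450]=cv2.resize(w7[110:260,265:377],(450,600),interpolation=cv2.INTER_CUBIC)
x,y=int(p[0])-25,int(p[1])-43;print(x,y)
im[:,450:]=cv2.resize(w4[y:y+86,x:x+50],(350,600),interpolation=cv2.INTER_CUBIC)
cv2.imwrite("pics/last.png",im)
```

```text
(180, 137) 0.9693612456321716
155 94
```

View pics/last.png

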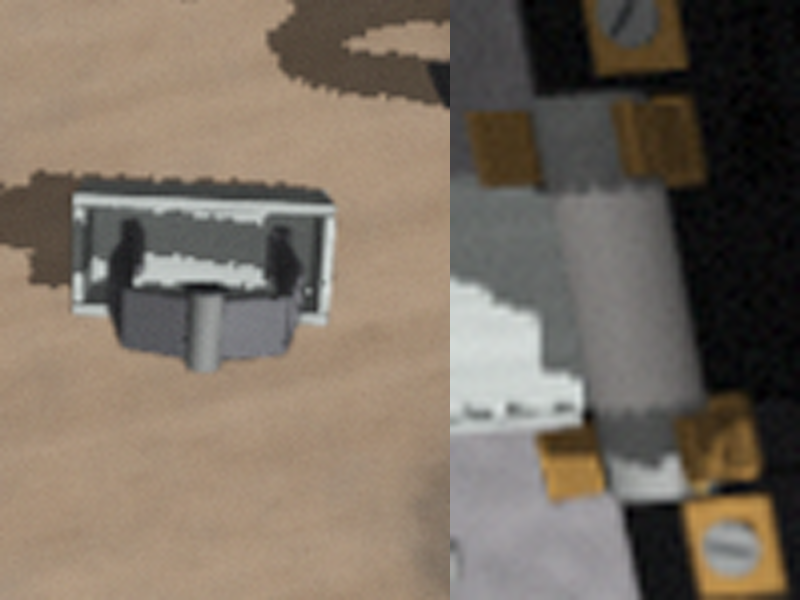

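Left: the tongs' pin is centred at (204,330), i.e. w7 pixel (316.0,192.5), with the head and pot edges turned about 2.5° clockwise. Right: the fuse is centred at (630,298), i.e. w4 pixel (180.3,136.5), its ceramic running (609,190)-(651,408).

Run:
```python
from h import *
c4=np.load("w4.npz");c7=np.load("w7.npz");s,t,R=tool()
f=lambda x,y:(155+(x-450)/7-.4,94+y/6.977-.4)
F=atz(c4,f(630,298),.043);A=atz(c4,f(609,190),.043);B=atz(c4,f(651,408),.043)
print("fuse",F,np.degrees(np.arctan2(*(B-A)[1::-1])),np.linalg.norm(B-A), np.linalg.norm(F[:2]-[.5610,.0260]),np.degrees(np.arctan2(.0260-F[1],.5610-F[0])))
g=lambda x,y:(265+x/4.018-.4,110+y/4-.4)
T=atz(c7,g(204,330),.127);print("tongs",T,np.hypot(*T[:2]))
for p,z in(((75,197),.036),((333,207),.036),((325,322),.036),((72,310),.036)):print(atz(c7,g(*p),z))
L,Rr=atz(c7,g(120,350),.118),atz(c7,g(292,359),.118);print(L,Rr,(L+Rr)/2,np.degrees(np.arctan2(*(Rr-L)[1::-1])))
print("tool shift",R.T@(T-t)*100,t)
```

```text
fuse [ 0.5920359  -0.10302627  0.043     ] 13.671684079109188 0.0276856146740612 0.13270646191003274 103.5249498181664
tongs [ 0.3892651  -0.25423358  0.127     ] 0.4649322879509306
[ 0.3602504 -0.2891136  0.036    ]
[ 0.38326609 -0.21100141  0.036     ]
[ 0.41939429 -0.22165489  0.036     ]
[ 0.39537375 -0.30021473  0.036     ]
[ 0.39143114 -0.27676791  0.118     ] [ 0.40443835 -0.23506593  0.118     ] [ 0.39793475 -0.25591692  0.118     ] 72.67684143739154
tool shift [ 9.42106673e-02 -1.06255656e-02  2.03388751e+01] [ 0.39030615 -0.25456227  0.33038803]
```

```bash
python3 -m creep '1 0.1 0 4 2.7;1 0.1 0 8 2.7;1 0.1 0 12 2.7;1 0.1 0 15 2.7;1 0.1 0 17 2.7;1 0.1 0 19.1 2.7;1 0.1 0 19.1 2.7;0.62 0.1 0 19.1 2.7;0.57 0.1 0 19.1 2.7;0.56 0.1 0 19.1 2.7;0.56 0.1 0 19.1 2.7;0.56 0.1 0 19.1 2.7' 30
python3 -c "
from h import *
s,t,R=tool();print(t,s['wrist_force'],s['grip_width'],s['grasp_force'])"
```

```text
time: 14.9
tool_pos: [0.3897, -0.2556, 0.1416]
ee_rot: [0.145, 0.989, -0.001, 0.002]
wrist_force: [-0.3, 1.8, 4.9]
grip_width: 0.0477
grasp_force: 3.4
[ 0.38974895 -0.25560788  0.14155502] [-0.25027662  1.81973344  4.85046701] 0.04774446459564871 3.40307303427835
```

```bash
python3 -m creep '0.56 0 0 -0.3 0;0.56 0 0 -1 0;0.56 0 0 -2 0;0.56 0 0 -3 0;0.56 0 0 -5 0;0.56 0 0 -7 0;0.56 0 0 -9 0;0.56 0 0 -10 0;0.56 0 0 -10 0;0.56 0 0 -10 0'
python3 - <<'E'
from h import *
b=arm.capture("side");w=arm.capture("wrist");s,t,R=tool();print(t,s['wrist_force'],s['grip_width'],s['grasp_force'],arm.grip_depth)
cv2.imwrite("pics/w8.png",w["img"][:,:,::-1]);cv2.imwrite("pics/s8.png",b["img"][:,:,::-1])
d=cv2.absdiff(b["img"],cv2.imread("pics/side0.png")[:,:,::-1]).sum(2)
P=proj(b,[t+R@[0,0,z] for z in(.015,.054,.13,.142)]);print(P)
# print column profile near tongs
g=b["img"].mean(2).astype(int);u=int(P[:,0].mean());v0=int(P[0,1])-4
print(u,v0);print(g[v0:v0+64:2,u-20:u+21:2])
E
```

```text
time: 15.73
tool_pos: [0.3888, -0.2552, 0.2403]
ee_rot: [0.145, 0.989, -0.0, 0.0]
wrist_force: [0.4, -0.0, -0.6]
grip_width: 0.048
grasp_force: 4.4
[ 0.38847321 -0.25487594  0.23917132] [-0.1801875  -0.20657605 -1.41512582] 0.048044326031204704 4.414685576339252 0.0539
[[363.33454704 130.27045972]
 [362.69526935 142.49487181]
 [361.48448251 165.45291316]
 [361.29747029 168.97666457]]
362 126
[[148 147 147 147 149  90  57  65  53  54  65  62  60  48  48  56 100 150
  150 147 146]
 [149 147 146 147 145  94  53  57  56  58  79  65  53  53  52  61 122 147
  146 146 145]
 [146 146 146 145 148 114  59  55  54  55  66  64  57  57  61 109 142 148
  148 143 144]
 [147 148 148 144 150 130  61  54  50  56  56  64  70  55  69 136 146 145
  144 146 147]
 [149 147 147 144 149 130  60  57  55  53  51  64  79  67  96 148 146 148
  148 146 146]
 [149 148 145 150 146 135  67  66  63  60  56  69  82  65 101 143 150 148
  148 145 150]
 [145 150 147 147 144 144 130  96  54  52  66  75  81  61  99 145 144 144
  147 147 145]
 [151 147 145 147 146 150 148  95  56  60  87  79  79  62  98 148 146 145
  148 14
[... 1443 characters left out ...]
6 144 147 145 149 145 148 150 150 150 147 146 146 149 150 148
  146 143 149]
 [140 142 147 151 146 145 141 148 145 148 148 150 151 161 161 163 153 144
  150 148 147]
 [147 148 147 149 148 144 138 147 148 148 152 137 145 171 169 167 131 133
  137 147 148]
 [148 146 150 148 147 148 143 147 156 157 158 142 127 137 146 133  90  85
   96 113 115]
 [152 149 148 147 147 146 147 153 158 149 174 140 112 133 145 136  93  86
   85  85  86]
 [148 150 151 146 144 144 152 162 127 131 170 132 108 129 138 130  97  86
   86  95 105]
 [153 152 145 145 144 151 166 125 105 125 168 132 110 120 123 116  95  89
   98 130 144]
 [149 150 148 145 150 162 127 104 102 131 166 153 111 116 128 115  88 105
  130 145 149]]
```

The tongs are held: feet at side row about 168 as predicted, width 48 mm, 4.4 N. Moving over the fuse.

```bash
python3 -m creep '0.56 -1 1.4 0 -3;0.56 -3 4 0 -7;0.56 -5 6.6 0 -12;0.56 -7 9.3 0 -17;0.56 -9 12 0 -22;0.56 -11 14.6 0 -27;0.56 -13 17.3 0 -30.4;0.56 -14.6 19.4 0 -30.4;0.56 -15.27 20.28 0 -30.4;0.56 -15.27 20.28 0 -30.4;0.56 -15.27 20.28 0 -30.4;0.56 -15.27 20.28 0 -30.4'
python3 - <<'E'
from h import *
w=arm.capture("wrist");a=arm.capture("scene");b=arm.capture("side");s,t,R=tool();print(t,s['wrist_force'],s['grip_width'],s['grasp_force'],np.degrees(np.arctan2(R[1,0],R[0,0])))
cv2.imwrite("pics/w9.png",w["img"][:,:,::-1])
print(R.T@(np.array([.593,-.1045,.042])-t)*100)
print("w",proj(w,[[.593,-.1045,.049],t+R@[0,0,.13]]))
for c in(a,b):print(proj(c,[[.593,-.1045,.042],t+R@[0,0,.13]]))
# gray of wrist around the jaw/fuse
g=w["img"].mean(2).astype(int);u,v=proj(w,[[.593,-.1045,.049]])[0].astype(int)
print(u,v);print(g[v-36:v+30:2,u-40:u+42:2])
E
```

```text
time: 16.83
tool_pos: [0.5922, -0.1055, 0.2392]
ee_rot: [-0.119, 0.993, 0.0, -0.001]
wrist_force: [-0.1, 0.8, -0.4]
grip_width: 0.0481
grasp_force: 4.4
[ 0.5925091  -0.10571378  0.24000687] [-0.34905694 -0.17169724 -0.0106112 ] 0.04819517248835532 4.414413209888153 -166.35015993118935
[-0.08302116  0.10416864 19.80067151]
w [[315.52520058 196.92991149]
 [313.85554096 218.32076217]]
[[369.57464474 220.08747003]
 [371.34626522 196.03360309]]
[[286.62270185 199.12003572]
 [286.29787122 178.24551895]]
315 196
[[153 150 154 ... 155 152 151]
 [151 148 148 ... 152 155 152]
 [152 154 149 ... 156 156 157]
 ...
 [147 146 146 ... 156 155 159]
 [146 143 147 ... 155 155 155]
 [151 151 151 ... 162 161 156]]
```

Run:
```python
import cv2
g=cv2.imread("pics/w9.png").mean(2).astype(int)//10
for v in range(150,250,3):print(v,"".join(f"{x:3d}" for x in g[v,262:372:2]))
```

```text
150  12 13 16 15 13  6  6  6  6  7  7  7  7  7  7  7  7  4  2  1  2  2  3  2 11 13 14 11 13 14  7  3  2  3  3  3  3 13 15 15 15 14 15 15 15 15 15 14 14 14 14 15 15 15 15
153   7 11 12 15 15 15 12  7  7  6  7  7  7  6  6  7  7  4  2  1  2  2  2  2 11 14 16 13 14 13  6  3  3  3  2  3  2 14 15 15 15 15 15 15 15 15 15 15 15 14 15 15 15 14 14
156   7 14 15 14 15 15 15 13  9  7  7  6  7  7  7  7  7  4  0  1  2  2  2  1 11 14 11 15 17 14  6  3  3  3  2  3  2 14 15 15 16 15 15 15 15 15 15 15 15 14 14 14 15 15 15
159   6  7 15 14 14 15 15 15 15  9  6  6  7  7  7  7  7  4  1  1  1  1  1  1  5  9 12 15 14 13  6  3  3  2  3  3  2 14 15 14 15 15 16 15 15 15 15 15 14 14 15 15 15 15 15
162   7 12 15 15 15 15 15 15 14 14 13 12  7  7  7  6  7  4  1  1  1  1  1  0  3  3  3  8  8  8  5  3  3  3  2  3  2 14 15 15 15 15 16 15 15 15 15 15 15 14 15 15 15 15 15
165   6 13 15 15 15 14 15 15 15 15 14 14 14 14  9  7  7  4  1  1  0  0  1  0  0  0  0  0  0  1  0  0  0  1  2  3  2 14 15 15 15 14 15 15 15 15 15 16 16 15 15 15 15 15 15
168  14 14 15 14 14 12 13 15 13 14 15 12 13 14 11 15  7  5  1  1  0  0  4  5  5 
[... 3979 characters left out ...]
14 15 15 15 15 15 15
240   6  5  5  1  0 10 13  5  4  5  6  7  7  7  7  7  7 12 13 14 14 14 15 15 15 15 15 16 16 16 16 16 16 16 16 15 15 15 15 11  3  3  3  3  3  4  4  4  4 14 10  1  0  5  6
243   6  6  1  0  0  8  4  4  4  6  7  7  7  7  7  7 11 13 13 14 14 14 15 15 15 15 15 15 15 15 15 16 16 16 16 16 16 16 16 16  8  3  3  3  4  3  4  4  3  9  8  0  0  3  5
246   6  4  0  0  1  3  3  4  3  7  7  7  7  7  7 11 13 13 13 14 14 14 14 15 15 16 15 16 16 16 16 16 16 16 16 17 16 16 16 16 16  5  4  3  3  3  3  3  4  4  3  1  0  1  4
249   6  1  0  0  0  4  4  3  3  7  7  7  7  7  9 13 13 13 13 13 14 14 15 15 15 15 15 16 16 16 16 16 16 16 16 16 16 16 16 16 16 12  3  3  3  3  3  3  4  4  3  1  0  1  1
```

The fuse ceramic is at columns 309–324 (centre 316.8), rows 182–208. The jaw gap spans 301.5–333.5 (centre 317.5), so they're aligned within 1 mm. Descending.

```bash
python3 -m creep '0.56 -0.08 0 1.5 0;0.56 -0.08 0 3 0;0.56 -0.08 0 4 0;0.56 -0.08 0 5 0;0.56 -0.08 0 5.8 0;0.56 -0.08 0 6.4 0;0.56 -0.08 0 6.8 0;0.56 -0.08 0 6.8 0;0.56 -0.08 0 6.8 0'
python3 -c "
from h import *
s,t,R=tool();print(t,s['wrist_force'],s['ft_torque'])"
```

```text
time: 17.73
tool_pos: [0.5942, -0.1045, 0.172]
ee_rot: [-0.12, 0.993, -0.0, 0.0]
wrist_force: [0.3, 0.1, -1.0]
grip_width: 0.0478
grasp_force: 4.4
[ 0.59424596 -0.10451772  0.17203027] [ 0.31923101  0.13255044 -0.96646704] [-0.03366258  0.03912829 -0.0217764 ]
```

No contact on the way down and the height is right. Closing on the fuse.

```bash
python3 -m creep '0.5 0 0 0 0;0.45 0 0 0 0;0.3 0 0 0 0;0 0 0 0 0;0 0 0 0 0;0 0 0 0 0;0 0 0 0 0;0 0 0 0 0' 80
python3 -c "
from h import *
s,t,R=tool();print(t,s['wrist_force'],s['ft_torque'],s['grip_width'])"
```

```text
time: 18.4
tool_pos: [0.5944, -0.1047, 0.1721]
ee_rot: [-0.12, 0.993, -0.0, 0.0]
wrist_force: [2.1, -2.8, 1.0]
grip_width: 0.0387
grasp_force: 82.8
[ 0.59436259 -0.10468567  0.1721478 ] [ 2.13976851 -2.78653055  0.98185895] [-0.61793977 -0.31808424  0.01402884] 0.038663792336837574
```

```bash
python3 -m creep '0 0 0 -0.3 0;0 0 0 -0.7 0;0 0 0 -1.2 0;0 0 0 -1.8 0;0 0 0 -2.5 0;0 0 0 -3.5 0;0 0 0 -5 0;0 0 0 -7 0;0 0 0 -9 0;0 0 0 -10.8 0;0 0 0 -10.8 0;0 0 0 -10.8 0'
python3 -m creep '0 0 0 0 0;0 0 0 0 0;0 0 0 0 0'
python3 - <<'E'
from h import *
w=arm.capture("wrist");s,t,R=tool();b=arm.capture("side");a=arm.capture("scene");print(t,s['wrist_force'],s['grip_width'],s['grasp_force'])
for n,c in(("w10",w),("s10",b),("a10",a)):cv2.imwrite(f"pics/{n}.png",c["img"][:,:,::-1])
J=t+R@[0,0,.13];print(J,proj(w,[J]),proj(a,[J,[.593,-.1045,.042]]),proj(b,[J,[.593,-.1045,.042]]))
g=w["img"].mean(2).astype(int)//10
for v in range(165,250,4):print(v,"".join(f"{x:3d}" for x in g[v,272:362:2]))
g=b["img"].mean(2).astype(int)//10;u,v=proj(b,[J])[0].astype(int);print("side",u,v)
for y in range(v-12,v+45,2):print(y,"".join(f"{x:3d}" for x in g[y,u-20:u+21]))
E
```

```text
time: 19.4
tool_pos: [0.5943, -0.1044, 0.2813]
ee_rot: [-0.12, 0.993, -0.0, 0.001]
wrist_force: [-0.1, 0.3, -2.0]
grip_width: 0.0386
grasp_force: 82.6
time: 19.65
tool_pos: [0.5937, -0.1043, 0.2786]
ee_rot: [-0.12, 0.993, 0.001, -0.001]
wrist_force: [-0.9, -0.3, -0.7]
grip_width: 0.0387
grasp_force: 82.6
[ 0.59379616 -0.10438073  0.27877382] [ 0.48045073 -0.30532852 -0.88954742] 0.03863066331700263 82.58949306229624
[ 0.59354258 -0.10427968  0.14877411] [[314.25077465 217.67843322]] [[372.0053764  181.37420885]
 [369.57464474 220.08747003]] [[285.45088641 166.14365533]
 [286.62270185 199.12003572]]
165  20 20 20 20 20 21 20 20 21 21 21 21 17  7  2  2  1 11 11 12 13 12  8  6  6  5  9  3  2  3 13 21 21 21 21 21 21 21 21 21 21 21 21 21 21
169  21 20 21 21 21 21 21 21 21 21 21 21 19  5  2  2  2 11 11 10 13 11 11 11  7  5  8  2  3  3 13 21 21 21 21 22 21 21 21 21 22 21 21 21 22
173  20 20 20 20 20 20 20 20 20 20 20 20 17  6  2  2  2  2  2  3  2  2  3  3  3  2  3  3  3  3 13 21 21 21 21 21 21 21 21 21 21 22 22 21 21
177  19 20 20 19 20 20 20 20 20 20 20 20 20  6  2  3  2  2  2  3  3  2  2 
[... 5610 characters left out ...]
 16 15 15 15 15 15 13 12 12 13 13 13 12 11 11 10  9  8  9  8
202  13 13 13 13 13 14 14 13 14 13 13 13 12 12 12 12 11 13 15 17 18 17 14 12 12 15 16 15 12 11 11 11 11 10 10  9  9 10 10  9  8
204  13 13 13 13 13 13 13 11 10 12 13 13 11  8  7  7  8  9 10 12 13 11  9  7  7  9 11 10  8  7  7  7  8 10 10 11 10 10 11 11 11
206  13 13 13 13 13 13 12 11  8  8  8  9  8  6  5  4  5  5  6  8  8  8  7  6  5  6  5  5  5  5  5  5  6  7  6  6  6  7  9 10 12
208  13 13 13 13 14 13 13 10  7  5  5  5  5  5  5  5  6  8  8  9  7  6  6  5  5  5  5  5  5  5  5  5  5  5  5  5  5  6  8 10 12
210  14 14 14 14 14 14 12 10  7  6  5  6  6  6  6  6  7  8  8  7  6  5  6  6  5  5  5  5  6  6  5  5  6  5  6  5  6  7  7  9 12
```

The fuse sits level in the jaws at side pixel (286,166), z about 0.149. The clips are empty and the hold is steady. Handing in.

```bash
python3 -c "
from plant import arm
print(arm.close_job())"
```

```text
the job is handed in; nothing more can be done
None
```

I handed the job in at about 20 s: the isolator is turned to its stop with the key left on it, and the fuse is out of its clips, held in the closed tongs about 15 cm above the desk. I judged the stop by the key slipping in the grip at 0.22 N m.

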